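# Seat the grinding cup on the sample mill and clamp it

## Robot

A 7-joint arm with a two-finger parallel gripper is mounted at the origin on the work surface. World frame = base frame: x ahead of the robot, y to its left, z up, the work surface at z = 0. Lengths are in m, angles in degrees, forces in N, time in s.
With the tool pointing down it reaches from about 0.425 to 0.825 m from the base axis. Payload 3.6 kg.
Tool frame: the origin (TCP) lies on the centre line of the jaws, within the pads' length; the fingertips stand 14 mm ahead of it and the grasp point (between the pads) lies 5 mm behind it (arm.tips_ahead is the distance from the TCP to the fingertips, in m); z points along the fingers, y is the line along which they close (so a half turn about z gives the same grasp; the last joint's range is limited). The gripper opens to 93 mm and grips with 3 to 60 N. Pads are 15 mm wide; open, the fingers measure 128 mm over their backs; the gripper's body (75 mm by 188 mm) begins 65 mm behind the grasp point.
Start: joints at [-66.606, 35.231, -0.722, 81.555, 0.464, 63.22, -2.315], TCP at [0.274, 0.59, 0.233] pointing down, gripper open.
Joint ranges: [-178.69, 178.69], [-17.37, 117.87], [-77.05, 75.6], [15.02, 138.74], [-78.02, 258.01], [0.78, 113.62], [-162.83, 162.83]. Speed limits (degrees/s): [159.86, 159.86, 180, 180, 180, 180, 180].

## Interface

Orientations are given as [roll, pitch, yaw] about the fixed x, y, z axes, in that order (R = Rz(yaw) Ry(pitch) Rx(roll)).
In Python, from station import monitor, grab_frame, workorder, models, arm gives the robot as it stands.
- The arm moves only by the shell command python3 -m jog 'ROWS' [FORCE]. ROWS is JSON, a list of rows, each a list of 3 entries, a list of its own where there are three numbers: the shift along the tool's x, y, z in cm, then the turn about the tool's z in degrees, then the finger opening in cm, from 0 to 9.3. In form: [[[x, y, z], spin, claw], ...]. A call has 1 to 5 rows; each row shifts and turns the commanded pose from where the row before left it, along the tool's axes as they then stand; what a row does not reach is not made up. A row lasts 1/8 s, in which the tool goes at most 62.5 mm and 10.7 degrees, less where a joint would pass 70% of its speed; a pose out of reach is approached as far as the arm can. A call with a gripper value outside its range is refused whole. The fingers move at their own pace and stop on an object; FORCE is the grip in N (left out, the last holds). Time passes only in rows, so rows that do not move let the fingers close. It gives the time, the measured TCP pose, the force, the opening and the grip force at its end, in the units of the state.
- monitor.read_state(): the state, without advancing time (a new reading comes with each control period).
- grab_frame(name): name is "scene" or "top"; returns a dict with "pixels" (400x640x3 uint8, red, green, blue), "intrinsics" (3x3 intrinsics, pixels), "eye" and "rotation" of the camera in the world. Camera axes: x right, y down, z forward; pixel columns grow to the right and rows downward; lengths in m; the calibration is good to about 2 mm. A picture is of the moment at which its call begins. There is no depth.
- workorder.job_done(): hands the job in; it is judged then, once.
Trained networks look in the newest picture that a camera, given by its name, has taken for a name from the list of things; names that differ only in an ending like _2 or _b are one class to them, and where a whole thing is asked for, a point or a joint stands for the part that bears it (a point fixed in the world has none). Each returns a list of dicts, best first, with "p" (0 to 1); they miss things now and then, are a little off and sometimes report something else, mostly with a low value. They report only what shows in the picture. A call takes as long as a camera call. They do not tell look-alikes from the thing itself.
- models.look_for(thing, camera): "centre" ([x, y, z] in m, in world coordinates, good to about 4 mm: the middle of the surface that is visible of it).
- models.masks_of(thing, camera): "pixels" (400x640 bool, what is visible of it).
- models.tip_of(thing, camera): "centre" ([x, y, z] in m, in world coordinates, good to about 4 mm: a listed point, or the origin of a listed thing).
The state is a dict: "t": time; "joint_pos": joint angles; "qd": joint speeds; "effort": joint torques, N m; "eef_pos": TCP position; "tcp_rot": TCP orientation; "wrist_force": force on the tool from outside, world axes, zero at the start; "torque": the same for the moment, N m; "finger_gap": finger opening in m; "grasp_force": force on a finger pad.
Only numpy, scipy, OpenCV 4.12 (cv2) and the standard library are available. Lean on these libraries where they do the work, as an engineer would, in place of code of your own. Each camera call takes 0.05 s, during which the arm holds its last target. There are 200 camera calls.

## Task

Load the sample mill: set the steel grinding cup upright in the mill's round collar and, pressing only lightly, turn it until you feel its coupling drop over the brass drive cross and the cup sit fully down, then let go of it and fold the red handle right down so that the toggle clamp holds the lid. Never force a cup that still stands up on the cross, neither by hand nor with the clamp, and leave the bottle, the beaker and the flask where they stand.

Things in the scene. Friction and masses are not known exactly. Their poses are not given: they have to be found in the camera images.
- cup: Closed round grinding cup, steel, black lid: a plain cylinder 60 mm in diameter, 85 mm tall, 0.4 to 0.7 kg. Origin: centre of its underside, z up. Underneath, four lugs 10 mm tall leave a cross-shaped slot 11 mm wide, its arms along the cup's x and y axes, so it fits at every 90 degrees. The lugs lie within 27 mm of the axis, so the foot leads itself into the collar.
- lid (a point): Middle of the cup's lid top, 85 mm above the cup's origin, same axes. The lid is the top 15 mm. Four white strokes on it lie along the arms of the slot underneath.
- mill: Sample mill, fixed to the bench: white motor base, x -100 to 100, y -105 to 165 mm from the origin, 65 mm high. Origin: on the bench below the collar's axis, z up. The toggle clamp's bracket stands at y 89 to 145, x -22 to 22 mm, up to 187 mm high; above it the open clamp arm stands up to 290 mm high at y 105 to 160 mm, leaning away from the collar.
- seat (a point): Centre of the seat floor in the collar, 65 mm above the bench, the mill's axes. A cup fully down has its origin here and its lid 150 mm above the bench. A brass drive cross stands on the seat: two bars 7 mm wide, 39 mm long, 7.5 mm high. A cup whose slot does not match it to about 5 degrees stands 7.5 mm too high; once it matches, it drops fully down.
- collar_mouth (a point): Centre of the collar's mouth, 30 mm above the seat, the mill's axes. Aluminium collar, bore 62 mm, outside 78 mm. The drive cross in it has stopped at any angle, which is not measured; it sits on the stiff motor shaft (0.6 N m turns it, a lightly pressed cup does not).
- clamp_handle (a joint): Angle of the toggle clamp's handle (rad). 1.09: open, as at the start, handle pointing up and away from the collar, 51 degrees above level. 0: clamp closed, handle sloping 11 degrees below level; it stays so by itself, over centre (stop at -0.04). Folding it down swings the clamp arm over onto the lid. It stays where it is left (0.15 N m; moving it takes 2 to 8 N at the grip).
- handle_hinge (a point): Point on the handle's hinge axis, which runs along the mill's x: 124 mm from the collar's axis along the mill's +y, 104 mm above the bench. Axes of the mill. The handle reaches from here towards the mill's +y and is folded down in the mill's y-z plane.
- handle_grip (a point): Point in the handle's red grip, 120 mm from handle_hinge. The grip is 20 mm wide (along the mill's x), 16 mm thick and reaches from 55 to 140 mm from the hinge. Open, this point is 197 mm above the bench; closed, 80 mm, beyond the edge of the mill's base.
- clamp_pad: Orange round pressure pad, 26 mm diameter, at the end of the clamp arm, 112 mm from the arm's hinge; origin at the middle of its pressing face. Spring-mounted: with the clamp closed over a fully seated cup it presses on the lid with about 7 N; the clamp can also be closed over a cup that stands too high, then it presses harder.
- bottle: Small amber glass bottle with a black cap, 52 mm diameter, 105 mm tall; origin at the centre of its underside. To be left alone.
- beaker: Small glass beaker, 51 mm diameter, 62 mm tall; origin at the centre of its underside. To be left alone.
- flask: Small volumetric flask with stopper, 60 mm diameter, 150 mm tall; origin at the centre of its underside. To be left alone.
Not all that is in view belongs to the job. Leave any blue or pink look-alike of the cup alone.

How it is judged (in metres and radians):
On the way, in this order (a step that is already met when the one before it is completed fails the run):
1. the cup sits fully down on the drive and has been let go, the clamp still open (z of cup in the frame of seat below 0.002 m and horizontal distance between cup and seat below 0.004 m and angle between cup's own z axis and vertical below 0.06 rad and contact force between the fingers and cup below 0.2 N and value of joint clamp_handle above 0.5 rad), for 0.2 s.
2. the handle is folded right down and the pad presses on the lid (value of joint clamp_handle below 0.08 rad and contact force between clamp_pad and cup above 4 N), for 0.2 s.
At the end, for the whole second after the job is handed in: The cup stands upright and at rest in the collar, fully down on the seat (within 2 mm of height, 4 mm sideways, 0.06 rad of tilt), the clamp handle is folded down to within 0.08 rad of closed and the pad presses on the lid with more than 4 N (all of step 2 and z of cup in the frame of seat between -0.003 and 0.002 m and horizontal distance between cup and seat below 0.004 m and angle between cup's own z axis and vertical below 0.06 rad and linear speed of cup below 0.01 m/s); the robot touches nothing.
It fails at once if a cup that is not fully down (more than 3 mm high) and the mill press on each other with more than 70 N (contact force between cup and mill above 70 N and z of cup in the frame of seat above 0.003 m).
It fails at once if the clamp pad presses on a cup that is not fully down (more than 3 mm high) (contact force between clamp_pad and cup above 2 N and z of cup in the frame of seat above 0.003 m).
It fails at once if the bottle is moved by more than 20 mm or tipped (distance of bottle from where it was at the start of the episode above 0.02 m or angle between bottle's own z axis and vertical above 0.3 rad).
It fails at once if the beaker is moved by more than 20 mm or tipped (distance of beaker from where it was at the start of the episode above 0.02 m or angle between beaker's own z axis and vertical above 0.3 rad).
It fails at once if the flask is moved by more than 20 mm or tipped (distance of flask from where it was at the start of the episode above 0.02 m or angle between flask's own z axis and vertical above 0.3 rad).
It also fails if it takes over 72 s, if anything falls off the work surface, if the arm or the gripper's body presses on something with over 40 N, if the wrist force passes 120 N, or if a joint passes its speed limit or range.

## Working session

There is one attempt and no reset: what is moved stays moved. The work goes in short steps, Python scripts to look and compute and a shell command to move; the robot and the scene stay as the last step left them, time stands still between calls to the robot, and variables do not carry over. Pictures are saved under pics/ and viewed, at most 10 in all, crops included, and the job is handed in when it is done.

```bash
mkdir -p pics; ls; python3 - <<'E'
from station import monitor, grab_frame, models
import cv2, numpy as np
for c in ("scene","top"):
    f=grab_frame(c); cv2.imwrite(f"pics/{c}0.png",f["pixels"][:,:,::-1])
    print(c,f["eye"],np.round(f["rotation"],3).tolist(),f["intrinsics"])
    for n in ("cup","lid","seat","collar_mouth","handle_grip","handle_hinge","mill","bottle","beaker","flask","clamp_pad"):
        try: print(n,[(np.round(d["centre"],3).tolist(),round(d["p"],2)) for d in models.tip_of(n,c)][:4])
        except Exception as e: print(n,e)
print(monitor.read_state())
E
```

```text
pics
scene [0.9673687  0.52013915 0.8847294 ] [-139.875, -0.961, 148.484] [[458.59895964   0.         321.93301117]
 [  0.         458.59895964 194.36479771]
 [  0.           0.           1.        ]]
cup [([0.606, -0.202, -0.004], 0.88), ([0.609, -0.307, 0.002], 0.6), ([0.618, -0.401, 0.001], 0.6), ([0.526, 0.285, 0.194], 0.48)]
lid [([0.611, -0.306, 0.082], 0.96), ([0.613, -0.4, 0.085], 0.77), ([0.606, -0.203, 0.085], 0.57)]
seat [([0.509, 0.087, 0.065], 0.66)]
collar_mouth [([0.506, 0.088, 0.096], 0.83)]
handle_grip [([0.525, 0.281, 0.196], 0.81)]
handle_hinge [([0.52, 0.213, 0.105], 0.79)]
mill [([0.51, 0.087, -0.001], 0.65)]
bottle [([0.444, -0.262, -0.0], 0.69)]
beaker [([0.488, -0.435, 0.002], 0.63), ([0.443, -0.26, 0.0], 0.42)]
flask [([0.79, -0.102, 0.003], 0.66)]
clamp_pad [([0.52, 0.2, 0.283], 0.71)]
top [ 0.52495982 -0.05293831  1.23037764] [-176.212, -0.559, -90.141] [[470.32952105   0.         320.02182217]
 [  0.         470.32952105 199.58854078]
 [  0.           0.           1.        ]]
cup [([0.604, -0.201, -0.003], 0.97), ([0.615, -0.4, 0.001], 0.76), ([0.506, 0.0
[... 610 characters left out ...]
]
{'t': 1.2, 'joint_pos': array([-66.60602375,  35.23108892,  -0.72090629,  81.55682898,
         0.46505577,  63.22211399,  -2.31601704]), 'qd': array([ 0.02290047, -0.01590206, -0.11150537,  0.03860925,  0.02722804,
        0.02134233,  0.05564695]), 'effort': array([-4.23851943e-04, -4.58833122e+01,  2.09054793e-01, -1.66029507e+01,
       -6.09793165e-02,  1.32740621e-02,  3.15408943e-05]), 'eef_pos': array([0.27376927, 0.58947323, 0.23262955]), 'tcp_rot': array([-1.79992844e+02, -4.21041301e-04,  1.55088455e+02]), 'wrist_force': array([-0.35215217, -0.61812505,  0.32119166]), 'torque': array([-0.03206329, -0.0292029 , -0.03774749]), 'grasp_force': 0.0, 'finger_gap': 0.09303825695570163}
```

View pics/top0.png

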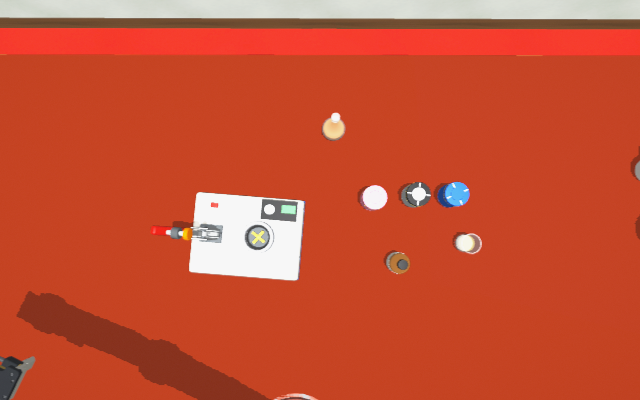

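View pics/scene0.png

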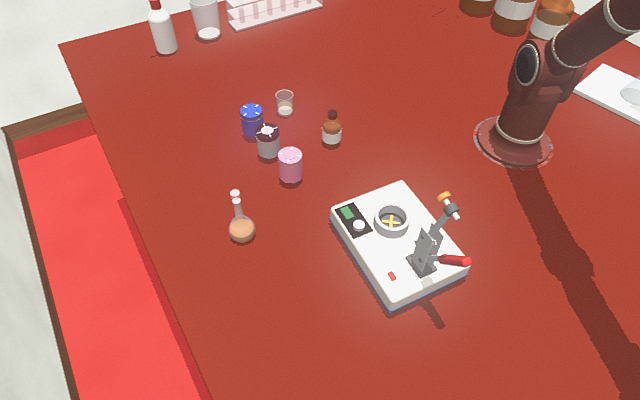

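Three look-alikes stand in a row in the top view: pink (374,198), steel with a black lid (418,194) and blue (455,194). The task describes steel with a black lid and white strokes, so it is the middle one. In the scene view it is at (268,140). The collar with the yellow cross is at (258,237) in the top view, and the red handle is at (162,231).

```bash
cat > h.py <<'E'
import numpy as np, cv2
from scipy.spatial.transform import Rotation as R
from station import monitor, grab_frame, models
def toplane(f,uv,z):
    uv=np.atleast_2d(uv).astype(float); d=np.c_[uv,np.ones(len(uv))]@np.linalg.inv(f["intrinsics"]).T
    M=np.array(f["rotation"],float)
    M=R.from_euler("xyz",M,degrees=True).as_matrix() if M.size==3 else M
    d=d@M.T; return f["eye"]+d*((z-f["eye"][2])/d[:,2:])
def four(f,mask,w,z,box):
    v,u=np.nonzero(mask); P=toplane(f,np.c_[u,v],z)[:,:2]; W=w[v,u]
    c=(P*W[:,None]).sum(0)/W.sum()
    q=(P-c)@[1,1j]; return c, np.degrees(np.angle((W*q**4).sum()))/4, len(W)
E
python3 - <<'E'
from h import *
for cam,b1,b2 in (("top",(235,215,282,260),(400,177,436,213)),("scene",(372,202,412,240),(254,120,284,142))):
    f=grab_frame(cam); im=f["pixels"].astype(float)
    r,g,b=im[...,0],im[...,1],im[...,2]
    yel=np.minimum(r,g)-b; wht=im.min(2)
    for nm,w,t,bx,z in (("cross",yel,50,b1,.0725),("lid",wht,120,b2,.085)):
        m=np.zeros(w.shape,bool); x0,y0,x1,y1=bx; m[y0:y1,x0:x1]=(w>t)[y0:y1,x0:x1]
        n,l,s,_=cv2.connectedComponentsWithStats(m.astype(np.uint8),connectivity=8)
        print(cam,nm,s[1:,4]); m=l==1+s[1:,4].argmax() if n>1 else m
        if m.any(): print(four(f,m,np.clip(w-t,0,None),z,bx), "px",np.argwhere(m).mean(0)[::-1])
    cr=[cv2.resize(f["pixels"][y0-5:y1+5,x0-5:x1+5],(390,390),interpolation=cv2.INTER_CUBIC) for x0,y0,x1,y1 in (b1,b2)]
    if cam=="top": cv2.imwrite("pics/crop1.png",np.hstack(cr)[:,:,::-1])
    if cam=="top":
        m=((im.min(2)>170)).astype(np.uint8); cs=cv2.findContours(m,0,2)[0]
        c=max([c for c in cs if cv2.pointPolygonTest(c,(230.,262.),False)>=0],key=cv2.contourArea)
        Q=toplane(f,c[:,0],.065)[:,:2].astype(np.float32); print("base",cv2.minAreaRect(Q))
E
```

```text
top cross [95]
(array([0.5106008 , 0.08825095]), np.float64(-40.124433451956165), 95) px [257.78947368 236.88421053]
top lid [215   1   1]
(array([ 0.61505573, -0.30515964]), np.float64(-6.9326808175186825), 215) px [418.51162791 193.53953488]
base ((0.5134787559509277, 0.11918201297521591), (0.2722661793231964, 0.1971679925918579), 85.23150634765625)
scene cross [80]
(array([0.50791649, 0.08717628]), np.float64(-40.48312424347947), 80) px [390.35 221.2 ]
scene lid [127   1   1  10   3]
(array([ 0.61210989, -0.30605797]), np.float64(-7.030997252937514), 127) px [266.73228346 129.8976378 ]
```

View pics/crop1.png

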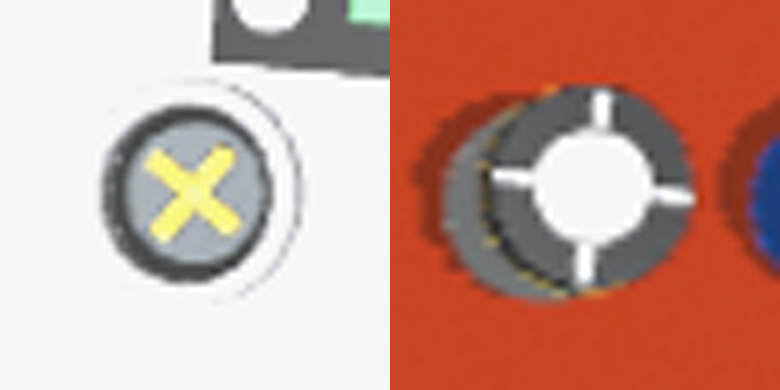

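The enlarged crop shows the steel cup with its black lid, white disc and four strokes, so that is the right one. Its slot lies at -7° and the brass cross at -40.3° (mod 90). The mill's yaw is -4.8°: its base measures 272x197 mm against the given 270x200 mm. I'll grip along 28° and set down along -5°, which is the mill's x. First I lift, turn the tool to yaw 90 and travel.

```bash
python3 -m jog '[[[0,0,-5.6],9.3,9.3],[[0,0,-5.6],9.3,9.3],[[0,0,-5.6],9.3,9.3],[[0,0,0],9.3,9.3],[[0,0,0],9.3,9.3]]' 
python3 -m jog '[[[0,0,0],9.3,9.3],[[0,0,0],9.3,9.3],[[0,0,0],0,9.3]]'
```

```text
t: 1.92
eef_pos: [0.2737, 0.5897, 0.4017]
tcp_rot: [179.9, -0.1, 108.3]
wrist_force: [-0.7, 0.1, -0.4]
finger_gap: 0.0929
grasp_force: 0.0
t: 2.3
eef_pos: [0.2736, 0.5896, 0.4005]
tcp_rot: [180.0, 0.0, 90.1]
wrist_force: [1.0, 0.4, -0.5]
finger_gap: 0.0932
grasp_force: 0.0
```

```bash
python3 -m jog '[[[-5.6,2.12,0],0,9.3],[[-5.6,2.12,0],0,9.3],[[-5.6,2.12,0],0,9.3],[[-5.6,2.12,0],0,9.3],[[-5.6,2.12,0],0,9.3]]' |head -3
python3 -m jog '[[[-5.6,2.12,0],0,9.3],[[-5.6,2.12,0],0,9.3],[[-5.6,2.12,0],0,9.3],[[-5.6,2.12,0],0,9.3],[[-5.6,2.12,0],0,9.3]]' |head -3
python3 -m jog '[[[-5.6,2.12,0],0,9.3],[[-5.6,2.12,0],0,9.3],[[-5.6,2.12,0],0,9.3],[[-5.6,2.12,0],0,9.3],[[-5.6,2.12,0],0,9.3]]' |head -3
python3 -m jog '[[[-5.6,2.12,0],0,9.3],[[0,0,0],0,9.3],[[0,0,0],0,9.3]]'
```

```text
t: 2.92
eef_pos: [0.3802, 0.3075, 0.401]
tcp_rot: [180.0, -0.0, 90.2]
t: 3.55
eef_pos: [0.4861, 0.0278, 0.4011]
tcp_rot: [179.9, -0.0, 90.2]
t: 4.18
eef_pos: [0.5924, -0.252, 0.4007]
tcp_rot: [180.0, -0.0, 90.2]
t: 4.55
eef_pos: [0.6129, -0.3062, 0.4003]
tcp_rot: [-180.0, -0.1, 90.1]
wrist_force: [0.5, -0.9, 0.3]
finger_gap: 0.0928
grasp_force: 0.0
```

```bash
python3 -m jog '[[[0,0,5.5],-9.3,9.3],[[0,0,5.5],-9.3,9.3],[[0,0,5.5],-9.3,9.3],[[0,0,5.5],0,9.3],[[0,0,3],0,9.3]]' |head -3
python3 -m jog '[[[0,0,3],0,9.3],[[0,0,3],0,9.3],[[0,0,2.7],0,9.3],[[0,0,0],0,9.3]]'
python3 -m jog '[[[0,0,0],0,5.5],[[0,0,0],0,5.5],[[0,0,0],0,5.5],[[0,0,0],0,5.5],[[0,0,0],0,5.5]]' 30
python3 -m jog '[[[0,0,0],0,5.5],[[0,0,0],0,5.5],[[0,0,0],0,5.5]]'
```

```text
t: 5.18
eef_pos: [0.6126, -0.3025, 0.1487]
tcp_rot: [-180.0, -0.2, 118.2]
t: 5.68
eef_pos: [0.6125, -0.3031, 0.0626]
tcp_rot: [-180.0, -0.2, 118.1]
wrist_force: [0.3, 0.1, 0.7]
finger_gap: 0.0929
grasp_force: 0.0
t: 6.3
eef_pos: [0.6136, -0.3065, 0.0645]
tcp_rot: [179.9, 0.1, 117.9]
wrist_force: [1.1, 1.5, 2.9]
finger_gap: 0.0597
grasp_force: 30.0
t: 6.68
eef_pos: [0.6135, -0.3066, 0.0644]
tcp_rot: [179.9, 0.1, 117.9]
wrist_force: [0.8, 2.2, 5.3]
finger_gap: 0.0595
grasp_force: 30.0
```

```bash
python3 -m jog '[[[0,0,-4],0,5.5],[[0,0,-5],0,5.5],[[0,0,-5],0,5.5],[[0,0,-5],8.3,5.5],[[0,0,-5],8.3,5.5]]' |head -3
python3 -m jog '[[[0,0,0],8.3,5.5],[[0,0,0],8.3,5.5],[[0,0,0],0,5.5]]'
python3 -m jog '[[[4.77,-1.75,0],0,5.5],[[4.77,-1.75,0],0,5.5],[[4.77,-1.75,0],0,5.5],[[4.77,-1.75,0],0,5.5],[[4.77,-1.75,0],0,5.5]]' |head -3
python3 -m jog '[[[4.77,-1.75,0],0,5.5],[[4.77,-1.75,0],0,5.5],[[4.77,-1.75,0],0,5.5],[[0,0,0],0,5.5],[[0,0,0],0,5.5]]'
python3 - <<'E'
from h import *
f=grab_frame("scene"); cv2.imwrite("pics/s1.png",cv2.resize(f["pixels"][90:290,280:520],(720,600))[:,:,::-1])
for c in ("scene","top"):
  if c=="top": grab_frame(c)
  print([(np.round(d["centre"],4),d["p"]) for n in ("cup","lid") for d in models.tip_of(n,c)])
E
```

```text
t: 7.3
eef_pos: [0.6112, -0.3062, 0.3025]
tcp_rot: [-179.7, -0.2, 101.0]
t: 7.68
eef_pos: [0.6117, -0.306, 0.3009]
tcp_rot: [-179.7, -0.1, 84.7]
wrist_force: [-1.0, 0.3, -4.2]
finger_gap: 0.0595
grasp_force: 30.0
t: 8.3
eef_pos: [0.5464, -0.0594, 0.3025]
tcp_rot: [-179.9, 0.0, 84.8]
t: 8.93
eef_pos: [0.5082, 0.0856, 0.303]
tcp_rot: [-179.9, 0.1, 84.8]
wrist_force: [0.4, -0.8, -4.0]
finger_gap: 0.0595
grasp_force: 30.0
[(array([ 6.152e-01, -3.995e-01,  1.000e-04]), 0.96), (array([0.5039, 0.085 , 0.2387]), 0.66), (array([ 0.6045, -0.2007,  0.0017]), 0.62), (array([0.5186, 0.1992, 0.2812]), 0.47), (array([ 0.6145, -0.4043,  0.0842]), 0.94), (array([0.5069, 0.0857, 0.3197]), 0.73), (array([ 0.6051, -0.205 ,  0.0916]), 0.71)]
[(array([ 6.128e-01, -3.996e-01, -6.000e-04]), 0.96), (array([0.5049, 0.0857, 0.2405]), 0.57), (array([0.507 , 0.0899, 0.3247]), 0.46), (array([ 0.6053, -0.1974,  0.0862]), 0.72), (array([0.5044, 0.0899, 0.3193]), 0.71), (array([ 0.6136, -0.4005,  0.0835]), 0.65)]
```

View pics/s1.png

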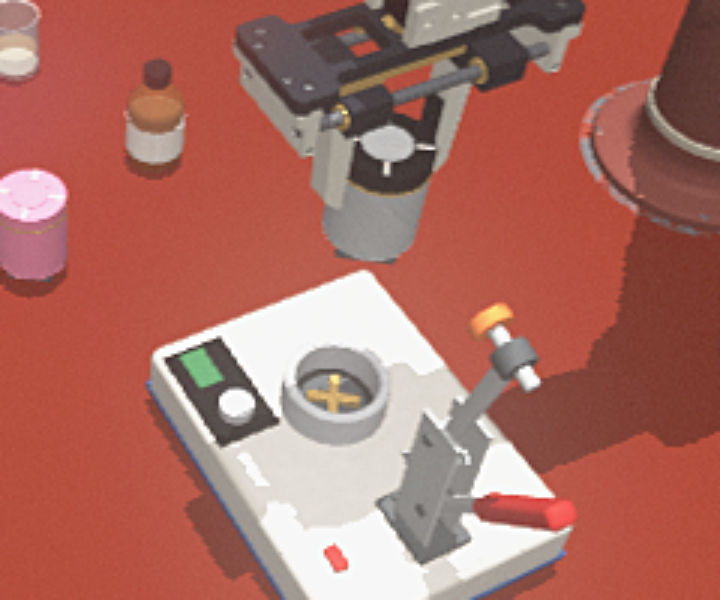

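The cup hangs upright in the grip at crop pixel (375,200), with the collar at (335,395) below it and nothing disturbed. The cup's tip estimates agree with the TCP to 4 mm. Lowering.

```bash
python3 -m jog '[[[0.1,0.08,5],0,5.5],[[0,0,5],0,5.5],[[0,0,3.6],0,5.5],[[0,0,0],0,5.5],[[0,0,0],0,5.5]]' |head -4
python3 -m jog '[[[0,0,0.5],0,5.5],[[0,0,0.5],0,5.5],[[0,0,0],0,5.5]]' |head -4
```

```text
t: 9.85
eef_pos: [0.5112, 0.0869, 0.1691]
tcp_rot: [179.8, -0.0, 84.7]
wrist_force: [-0.1, 0.3, -4.3]
t: 10.22
eef_pos: [0.5094, 0.0874, 0.1576]
tcp_rot: [-180.0, -0.0, 84.7]
wrist_force: [-0.5, -0.4, -4.3]
```

```bash
python3 -m jog '[[[0,0,0.4],0,5.5],[[0,0,0.4],0,5.5],[[0,0,0],0,5.5]]' |head -4
python3 -m jog '[[[0,0,0.4],0,5.5],[[0,0,0.3],0,5.5],[[0,0,0],0,5.5]]' |head -4
```

```text
t: 10.6
eef_pos: [0.5093, 0.0873, 0.1492]
tcp_rot: [-179.9, 0.0, 84.7]
wrist_force: [-0.4, 0.6, -3.7]
t: 10.98
eef_pos: [0.5091, 0.0873, 0.1422]
tcp_rot: [-179.9, 0.0, 84.7]
wrist_force: [-0.1, -0.8, -4.4]
```

```bash
python3 -m jog '[[[0,0,0.2],0,5.5],[[0,0,0.2],0,5.5],[[0,0,0],0,5.5]]' |head -4
python3 -m jog '[[[0,0,0.15],0,5.5],[[0,0,0.15],0,5.5],[[0,0,0],0,5.5]]' |head -4
```

```text
t: 11.35
eef_pos: [0.5091, 0.0873, 0.1382]
tcp_rot: [-179.9, 0.0, 84.7]
wrist_force: [-0.9, -0.4, -5.3]
t: 11.72
eef_pos: [0.5091, 0.0873, 0.1354]
tcp_rot: [-179.9, 0.0, 84.7]
wrist_force: [-2.9, -0.6, -4.5]
```

```bash
python3 -m jog '[[[0,0,0.15],0,5.5],[[0,0,0],0,5.5]]' |head -4
python3 -m jog '[[[0,0,0.15],0,5.5],[[0,0,0],0,5.5]]' |head -4
```

```text
t: 11.98
eef_pos: [0.5091, 0.0873, 0.1339]
tcp_rot: [-179.9, 0.0, 84.7]
wrist_force: [-3.5, 0.9, -3.3]
t: 12.22
eef_pos: [0.5091, 0.0873, 0.1324]
tcp_rot: [-179.9, 0.0, 84.7]
wrist_force: [-3.7, 0.0, -3.2]
```

```bash
python3 -m jog '[[[0,0,0.15],0,5.5],[[0,0,0],0,5.5]]' |head -4
python3 -m jog '[[[0,0,0.1],0,5.5],[[0,0,0],0,5.5]]' |head -4
python3 -m jog '[[[0,0,0.1],0,5.5],[[0,0,0],0,5.5]]' |head -4
```

```text
t: 12.48
eef_pos: [0.5091, 0.0873, 0.1309]
tcp_rot: [-179.9, 0.0, 84.7]
wrist_force: [-5.4, -0.5, -2.3]
t: 12.72
eef_pos: [0.5091, 0.0873, 0.13]
tcp_rot: [-179.9, 0.0, 84.7]
wrist_force: [-4.8, -0.5, -1.3]
t: 12.98
eef_pos: [0.5092, 0.0872, 0.1294]
tcp_rot: [-179.9, -0.0, 84.7]
wrist_force: [-6.2, -1.0, 1.8]
```

Contact came exactly at the seated height (TCP 0.1295), well below the 0.137 at which a cup would stand on the cross. I'll press once more, lightly, then release and check by camera.

```bash
python3 -m jog '[[[0,0,0.1],0,5.5],[[0,0,0],0,5.5]]' |head -4
python3 -m jog '[[[0,0,0],0,9.3],[[0,0,0],0,9.3],[[0,0,0],0,9.3],[[0,0,0],0,9.3],[[0,0,0],0,9.3]]'
python3 -m jog '[[[0,0,-3],0,9.3],[[0,0,-5],0,9.3],[[0,0,-5],0,9.3],[[0,0,-5],0,9.3],[[0,0,-5],0,9.3]]'
python3 - <<'E'
from h import *
for c in ("scene","top"):
  f=grab_frame(c); 
  if c=="scene": cv2.imwrite("pics/s2.png",cv2.resize(f["pixels"][140:320,310:500],(633,600))[:,:,::-1])
  print(c,[(n,np.round(d["centre"],4),d["p"]) for n in ("cup","lid","handle_grip","clamp_pad") for d in models.tip_of(n,c)])
E
```

```text
t: 13.22
eef_pos: [0.5092, 0.0872, 0.1293]
tcp_rot: [-179.9, -0.0, 84.7]
wrist_force: [-6.5, -1.0, 6.5]
t: 13.85
eef_pos: [0.51, 0.0873, 0.1282]
tcp_rot: [180.0, 0.0, 84.7]
wrist_force: [0.3, 0.6, 0.6]
finger_gap: 0.0927
grasp_force: 0.0
t: 14.48
eef_pos: [0.5094, 0.0873, 0.3599]
tcp_rot: [180.0, -0.0, 84.7]
wrist_force: [0.8, 1.2, 0.3]
finger_gap: 0.093
grasp_force: 0.0
scene [('cup', array([ 0.6165, -0.4009, -0.0007]), 0.92), ('cup', array([ 0.6063, -0.1979, -0.0012]), 0.83), ('cup', array([0.5044, 0.0846, 0.0678]), 0.75), ('lid', array([ 0.6147, -0.4009,  0.0853]), 0.91), ('lid', array([0.5108, 0.0834, 0.1475]), 0.65), ('handle_grip', array([0.5281, 0.2816, 0.1957]), 0.59), ('handle_grip', array([ 0.5119,  0.0842, -0.0034]), 0.34), ('clamp_pad', array([0.521 , 0.1986, 0.2837]), 0.46)]
top [('cup', array([0.5023, 0.0897, 0.0683]), 0.64), ('cup', array([ 0.6037, -0.1976, -0.0019]), 0.55), ('lid', array([ 0.6045, -0.1941,  0.0849]), 0.87), ('lid', array([ 0.6141, -0.3995,  0.0845]), 0.81), ('lid', array([0.5088, 0.0903, 0.1468]), 0.65), ('handle_grip', array([0.506 , 0.0902, 0.1463]), 0.57), ('handle_grip', array([0.5042, 0.0923, 0.0658]), 0.49), ('handle_grip', array([0.5276, 0.2902, 0.1979]), 0.47), ('handle_grip', array([ 0.4418, -0.2586,  0.0044]), 0.29)]
```

View pics/s2.png

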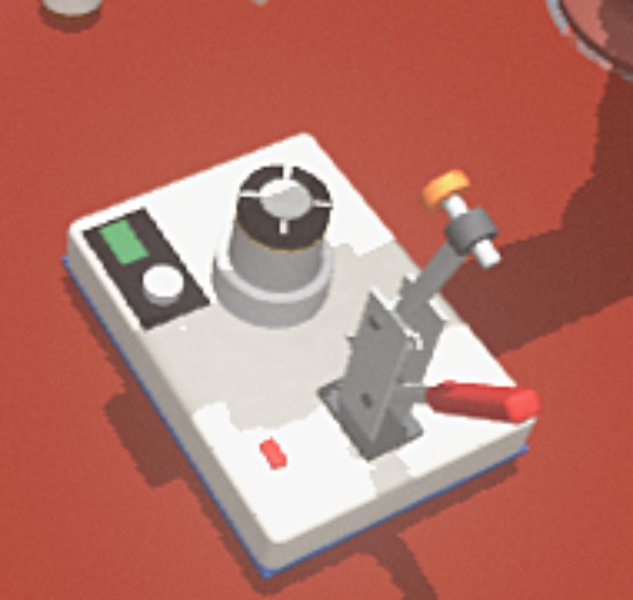

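The picture shows the cup upright and fully in the collar at crop pixel (284,205), with the clamp still open. The networks put the lid at z 0.147-0.1475 and the cup's origin at 0.068, which fits a seated cup. Next I close the fingers, move over the grip and push the handle down.

```bash
python3 -m jog '[[[5,0,0],0,0],[[5,0,0],0,0],[[5,0,0],0,0],[[4.7,0,0],0,0],[[0,0,0],0,0]]' |head -3
python3 -m jog '[[[0,0,5],0,0],[[0,0,4],0,0],[[0,0,2.5],0,0],[[0,0,0],0,0]]'
python3 -m jog '[[[0,0,0.5],0,0],[[0,0,0.5],0,0],[[0,0,0.5],0,0],[[0,0,0],0,0]]'
python3 -c "
from h import *
f=grab_frame('scene'); cv2.imwrite('pics/s3.png',cv2.resize(f['pixels'][100:310,340:560],(628,600))[:,:,::-1])"
```

```text
t: 15.6
eef_pos: [0.5264, 0.289, 0.3557]
tcp_rot: [-179.8, 0.0, 85.2]
t: 16.1
eef_pos: [0.5266, 0.2819, 0.241]
tcp_rot: [-179.7, 0.2, 84.6]
wrist_force: [0.4, -0.1, 0.2]
finger_gap: 0.0075
grasp_force: 0.0
t: 16.6
eef_pos: [0.5279, 0.2833, 0.2281]
tcp_rot: [180.0, 0.0, 84.7]
wrist_force: [0.1, -0.3, -0.5]
finger_gap: 0.0003
grasp_force: 0.1
```

View pics/s3.png

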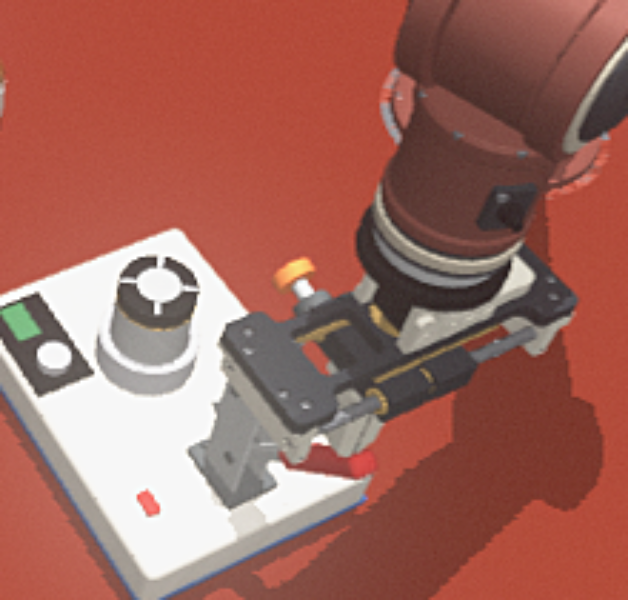

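The closed fingers are just above the red grip's end (crop (355,450)), and the gripper's body is clear of the clamp arm (300,285). Pushing down along the arc.

```bash
python3 -m jog '[[[0,0,0.6],0,0],[[0.1,0,0.7],0,0],[[0.2,0,0.8],0,0],[[0.2,0,0.8],0,0],[[0.3,0,0.8],0,0]]' |head -4
python3 -m jog '[[[0.3,0,0.8],0,0],[[0.3,0,0.8],0,0],[[0.3,0,0.8],0,0],[[0.3,0,0.8],0,0]]' |head -4
```

```text
t: 17.27
eef_pos: [0.5285, 0.2917, 0.1904]
tcp_rot: [-180.0, 0.0, 84.7]
wrist_force: [-0.2, -0.4, 1.8]
t: 17.77
eef_pos: [0.5296, 0.3036, 0.1585]
tcp_rot: [-180.0, 0.0, 84.7]
wrist_force: [-0.8, 0.4, -0.5]
```

```bash
python3 -c "
from h import *
f=grab_frame('scene'); cv2.imwrite('pics/s4.png',cv2.resize(f['pixels'][100:310,340:560],(628,600))[:,:,::-1])
print([(n,np.round(d['centre'],4),d['p']) for n in ('handle_grip','clamp_pad') for d in models.tip_of(n,'scene')])"
```

```text
[('handle_grip', array([0.5304, 0.3227, 0.1396]), 0.76), ('clamp_pad', array([0.5101, 0.1002, 0.2179]), 0.55)]
```

View pics/s4.png

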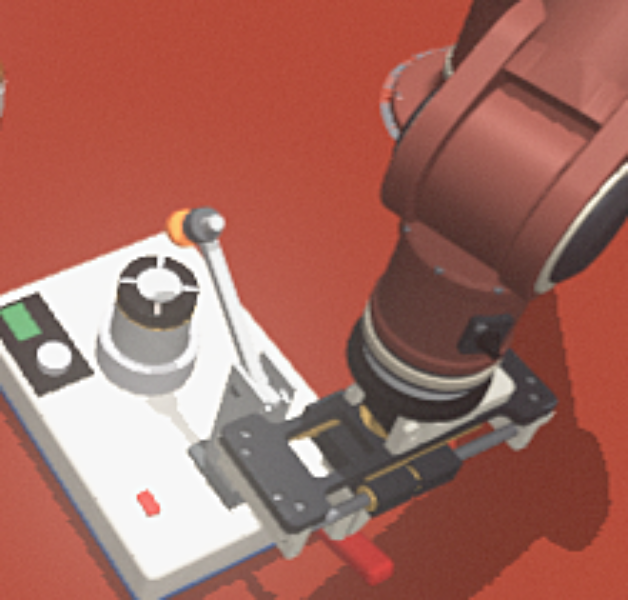

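The handle is folding under the fingers: its grip sticks out at (370,555) and the arm has swung over towards the lid, with the pad at (185,225). I'll keep going.

```bash
python3 -m jog '[[[0.2,0,0.8],0,0],[[0.2,0,0.8],0,0],[[0.2,0,0.8],0,0],[[0,0,0.6],0,0]]' |head -4
python3 -m jog '[[[0,0,0.6],0,0],[[0,0,0.6],0,0],[[0,0,0.3],0,0],[[0,0,0],0,0]]' |head -4
```

```text
t: 18.42
eef_pos: [0.53, 0.3096, 0.1284]
tcp_rot: [-180.0, 0.0, 84.7]
wrist_force: [0.5, 0.2, 0.9]
t: 18.92
eef_pos: [0.5303, 0.3095, 0.1141]
tcp_rot: [180.0, -0.0, 84.7]
wrist_force: [-0.5, -0.1, 1.0]
```

```bash
python3 -m jog '[[[0,0,0.3],0,0],[[0,0,0.2],0,0],[[0,0,0],0,0]]' |head -4
python3 -m jog '[[[0,0,0.2],0,0],[[0,0,0],0,0]]' |head -4
```

```text
t: 19.3
eef_pos: [0.5302, 0.3092, 0.1088]
tcp_rot: [-180.0, 0.0, 84.7]
wrist_force: [0.0, 0.8, 0.6]
t: 19.55
eef_pos: [0.5302, 0.309, 0.1068]
tcp_rot: [-180.0, 0.0, 84.7]
wrist_force: [-0.1, 0.1, -0.5]
```

```bash
python3 -m jog '[[[0,0,0.2],0,0],[[0,0,0],0,0]]' |head -4
python3 -m jog '[[[0,0,0.2],0,0],[[0,0,0],0,0]]' |head -4
python3 -m jog '[[[0,0,0.15],0,0],[[0,0,0],0,0]]' |head -4
python3 -c "
from h import *
f=grab_frame('scene')
print([(n,np.round(d['centre'],4),d['p']) for n in ('handle_grip','clamp_pad') for d in models.tip_of(n,'scene')])"
```

```text
t: 19.8
eef_pos: [0.5301, 0.3092, 0.1048]
tcp_rot: [-180.0, 0.0, 84.7]
wrist_force: [0.9, 0.7, 0.7]
t: 20.05
eef_pos: [0.5304, 0.3093, 0.1041]
tcp_rot: [180.0, -0.0, 84.7]
wrist_force: [-0.7, -0.3, 4.5]
t: 20.3
eef_pos: [0.5304, 0.3093, 0.1038]
tcp_rot: [180.0, -0.1, 84.7]
wrist_force: [-3.2, -0.7, 10.7]
[('handle_grip', array([0.5316, 0.3248, 0.0748]), 0.58), ('clamp_pad', array([0.5085, 0.0903, 0.1489]), 0.69)]
```

The stop is reached: the force climbs with no travel, the pad is at z 0.149 on the lid and the grip is at 0.075. Backing off and checking.

```bash
python3 -m jog '[[[0.5,0,-1.5],0,0],[[0.5,0,-4],0,0],[[1,0,-5],0,0],[[2,0,-5],0,0],[[2,0,-3],0,0]]'
python3 -m jog '[[[4,0,0],0,0],[[4,0,0],0,0],[[0,0,0],0,0],[[0,0,0],0,0]]'|head -4
python3 -c "
from h import *
f=grab_frame('scene'); cv2.imwrite('pics/s5.png',cv2.resize(f['pixels'][90:310,230:560],(800,533))[:,:,::-1])
print([(n,np.round(d['centre'],4),d['p']) for n in ('cup','handle_grip','clamp_pad','bottle','beaker','flask') for d in models.tip_of(n,'scene')])"
```

```text
t: 21.08
eef_pos: [0.5367, 0.3701, 0.2904]
tcp_rot: [179.8, -0.2, 84.7]
wrist_force: [-0.1, -0.1, -0.3]
finger_gap: 0.0004
grasp_force: 0.0
t: 21.58
eef_pos: [0.5434, 0.4478, 0.2866]
tcp_rot: [180.0, 0.1, 84.6]
wrist_force: [-0.3, -0.8, -0.1]
[('cup', array([ 0.612 , -0.3992, -0.0007]), 0.98), ('cup', array([ 0.6048, -0.2001, -0.0019]), 0.8), ('cup', array([0.5045, 0.0876, 0.0668]), 0.63), ('handle_grip', array([0.53  , 0.3237, 0.0751]), 0.98), ('clamp_pad', array([0.5102, 0.0902, 0.1494]), 0.4), ('bottle', array([ 0.4465, -0.2614, -0.0013]), 0.57), ('beaker', array([ 0.4886, -0.4368,  0.002 ]), 0.66), ('flask', array([ 0.7899, -0.1005,  0.0009]), 0.77)]
```

View pics/s5.png

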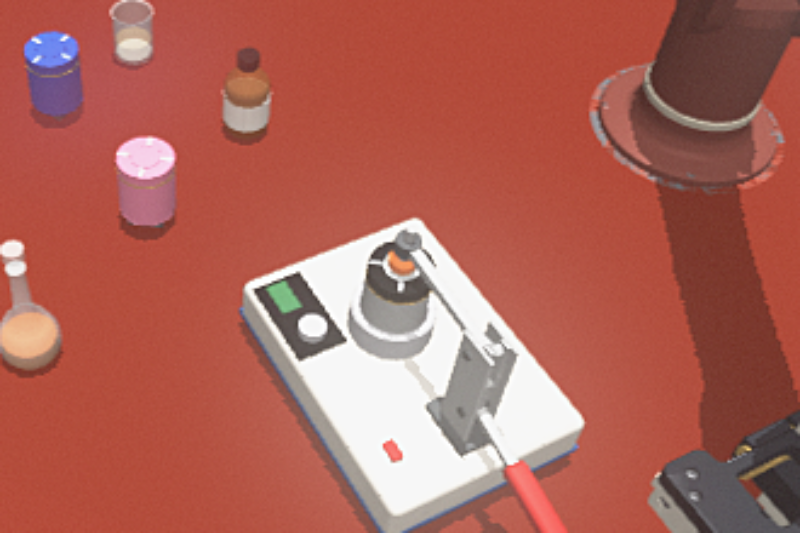

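The picture shows the clamp closed with the orange pad on the lid at (402,262) and the handle down at (535,500). The bottle, beaker and flask stand where they were, and the gripper is clear. Handing in.

```bash
python3 -c "
from station import workorder
print(workorder.job_done())"
```

```text
the job is handed in; nothing more can be done
None
```

The job is handed in after 21.6 s on the robot's clock: the cup is fully down on the drive cross, the clamp handle is folded down to its stop with the pad on the lid, and the bottle, beaker and flask are where they stood; the pad force was not measured, and the hand-in returned no verdict.

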